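# Re-zero a coffee grinder, set it four clicks coarse and refit its hopper

## Robot

A 6-joint arm with a two-finger parallel gripper is mounted at the origin on a cart in front of the work surface, level with it; the furniture and walls round the work are solid. World frame = base frame: x ahead of the robot, y to its left, z up, the work surface at z = 0. Lengths are in m, angles in rad, forces in N, time in s.
With the tool pointing down it reaches from about 0.3 to 0.95 m from the base axis. Payload 3.1 kg.
Tool frame: the origin (TCP) lies at the very end of the fingers, on their centre line; the grasp point (between the pads) lies 19 mm behind it; z points along the fingers, y is the line along which they close (so a half turn about z gives the same grasp; the last joint's range is limited). The gripper opens to 85 mm and grips with 20 to 120 N. Pads are 22 mm wide; open, the fingers measure 114 mm over their backs; the gripper's body (76 mm by 85 mm) begins 54 mm behind the grasp point. The pads swing forward as they close: fully open they stand 13 mm farther back than shut.
Start: joints at [-1.414, 0.308, 1.634, -0, 1.2, -0.07], TCP at [0.141, -0.609, 0.231] pointing down, gripper open.
Joint ranges: [-3.06, 3.06], [-0.79, 1.96], [0.05, 2.63], [-1.19, 4.34], [0.05, 2.64], [-2.94, 2.94]. Speed limits (rad/s): [2.79, 2.79, 3.14, 3.14, 3.14, 3.14].

## Interface

Orientations are given as a unit quaternion [x, y, z, w].
In Python, from plant import ctrl gives the robot as it stands. Calls block until the motion is done:
- ctrl.move_ptp(position, orientation): joint-space move of the TCP to a pose.
- ctrl.move_l(position, speed=0.15, frame=None, until_force=None): straight line of the TCP; frame=None keeps the orientation; speed is the mean speed in m/s. With until_force (N) it stops when the force on the tool has changed by that much, and returns True; else False.
- ctrl.movej(angles): joint-space move.
- ctrl.set_gripper(opening, newtons=None): finger opening in m; newtons is the grip in N (None keeps the last); returns when the fingers have stopped.
- ctrl.hold(seconds).
- ctrl.inverse_kinematics(position, orientation): joint angles nearest the present ones, or None.
- ctrl.snapshot(name): name is "scene" or "side" or "wrist"; returns a dict with "frame" (384x512x3 uint8, red, green, blue), "mtx" (3x3 intrinsics, pixels), "R" (3x3) and "t" (3): a world point X has camera coordinates R X + t; the wrist camera has in their place "tool_from_camera" (4x4, takes a point from camera to tool coordinates, whose origin is the TCP and whose axes are the flange's). Camera axes: x right, y down, z forward; pixel columns grow to the right and rows downward; lengths in m; the calibration is good to about 2 mm. A picture is of the moment at which its call begins: read the wrist's pose just before it. There is no depth.
A pose or a line that the arm cannot do raises ctrl.IKError and nothing moves.
- ctrl.close_job(): hands the job in; it is judged then, once.
Readings, each from a call of its own:
- ctrl.current_clock(): time.
- ctrl.current_joints(): joint angles.
- ctrl.current_qd(): joint speeds.
- ctrl.current_joint_torque(): joint torques, N m.
- ctrl.current_tcp_pos(): TCP position.
- ctrl.current_ee_rot(): TCP orientation.
- ctrl.current_force(): force on the tool from outside, world axes, zero at the start.
- ctrl.current_ft_torque(): the same for the moment, N m.
- ctrl.current_opening(): finger opening in m.
- ctrl.current_finger_force(): force on a finger pad.
Only numpy, scipy, OpenCV 4.12 (cv2) and the standard library are available. Lean on these libraries where they do the work, as an engineer would, in place of code of your own. Each camera call takes 0.05 s, during which the arm holds its last target. There are 200 camera calls.

## Task

Re-set the coffee grinder: turn its dial clockwise (seen from above) by the upright fin until it meets its stop, then turn it back exactly four clicks, and then slide the dial lock fully home toward the dial. Last, set the hopper upright on the grinder's collar, its notch over the key, fully down; put it down rather than dropping it, and leave the mug, the tea box and the pepper mill where they stand.

Things in the scene. Friction and masses are not known exactly. Their poses are not given: they have to be found in the camera images.
- grinder: Fixed flat-topped coffee grinder housing, dark steel with aluminium deck, 80 mm high; origin at its underside below the dial's axis. x away from the robot at yaw 0, y left, z up. It reaches -83 to +83 mm in x, -83 to +127 mm in y. White ticks on the deck round the dial mark the clicks, 20 degrees apart, from the stop on.
- dial_centre (a point): Centre of the dial's upper face, 92 mm above the work surface; axes are the grinder's. The dial is a flat black disc of 70 mm radius lying on the deck, turning about the vertical.
- dial (a joint): Dial angle, rad: 0 at its stop, grows anticlockwise seen from above, up to 3.14. It clicks: one click each 0.349 rad from the stop, so four clicks are 1.396. A spring pawl pulls it into the nearest click and holds it there; pushing it over a click takes about 3 to 6 N at the fin.
- fin_top (a point): Centre of the top (128 mm above the work surface) of the upright aluminium fin on the dial, 59 mm from the dial's axis: 20 mm radially, 10 mm thick along the turning direction, 36 mm tall above the dial. Its direction in the grinder's frame is -120 degrees (at the stop) plus the dial angle, anticlockwise positive. Push it sideways with shut fingers or take it from above.
- lock_grip (a point): Centre of the upright black grip of the dial lock on the grinder's +y side, 97 mm above the work surface: 40 mm along x, 12 mm thick along y, 30 mm tall. It slides along the grinder's -y toward the dial and stays where left; friction about 1 to 2 N. Push its outer (+y) face with shut fingers.
- lock (a joint): Travel of the dial lock toward the dial, m: 0 fully open, 0.024 fully home at its end stop, where the grip's centre lies 86 mm from the dial's axis.
- seat (a point): Centre of the fixed ring seat in the dial's middle on which the hopper's skirt rests, 94 mm above the work surface; axes are the grinder's. A steel collar, radius 30 mm, 14 mm tall, top edge chamfered, rises from it. The key is a rib on the collar's -x side (nearest the robot at yaw 0): 12 mm wide, reaching 43 mm from the centre, 14 mm tall.
- hopper_handle (a point): Centre of the hopper's bar handle, 65 mm above its foot: 64 mm along the hopper's x, 14 mm thick along y, 34 mm tall above the lid (lid at 48 mm, top at 82 mm). Take it across the bar from above. The hopper is a loose steel drum with black lid and skirt, 96 mm wide, 82 mm tall, about 0.3 kg, standing upright on the work surface.
- hopper_foot (a point): Centre of the underside of the hopper's skirt; axes are the hopper's. The skirt is a ring, inner radius 33, outer 40 mm, 16 mm deep, with one full-depth notch 20 mm wide on the hopper's -x side (a small light bar on the lid's edge marks it). Seated, this point is at the seat and the hopper's x axis points along the grinder's.
- mug: White patterned mug, 92 x 127 x 95 mm, origin at its underside. Leave it alone.
- tea_box: Red tea box, 63 x 131 x 66 mm, origin at its underside. Leave it alone.
- pepper_mill: Dark wooden pepper mill, 58 mm wide, 160 mm tall, origin at its underside. Leave it alone.

How it is judged:
By the outcome, as a careful person would: the job done as asked, in the order asked, and still so for the second after the job is handed in, with the robot touching nothing.
It also fails if it takes over 72 s, if anything falls off the work surface, if the arm or the gripper's body presses on something with over 40 N, if the wrist force passes 120 N, or if a joint passes its speed limit or range.

## Working session

There is one attempt and no reset: what is moved stays moved. The work goes in short steps, each a Python script; the robot and the scene stay as the last script left them, time stands still between calls to the robot, and variables do not carry over. Pictures are saved under pics/ and viewed, at most 10 in all, crops included, and the job is handed in when it is done.

```bash
mkdir -p pics; ls
python3 - <<'E'
from plant import ctrl
import cv2,numpy as np,pickle
d={}
for n in ["scene","side"]:
    s=ctrl.snapshot(n); d[n]=s
    print(n,s["mtx"].round(1).tolist(),s["R"].round(3).tolist(),s["t"].round(3).tolist())
pickle.dump(d,open("s0.pkl","wb"))
for n in d: cv2.imwrite(f"pics/{n}0.png",cv2.resize(d[n]["frame"][:,:,::-1],(800,600),interpolation=cv2.INTER_CUBIC))
print(ctrl.current_clock())
E
```

```text
pics
scene [[375.0, 0.0, 253.9], [0.0, 375.0, 190.8], [0.0, 0.0, 1.0]] [[0.806, 0.592, -0.0], [0.375, -0.511, -0.774], [-0.458, 0.624, -0.634]] [-0.428, -0.136, 1.425]
side [[392.4, 0.0, 252.3], [0.0, 392.4, 197.0], [0.0, 0.0, 1.0]] [[-0.57, 0.821, -0.016], [0.446, 0.293, -0.846], [-0.69, -0.489, -0.533]] [0.37, -0.16, 1.651]
0.1
```

View pics/scene0.png

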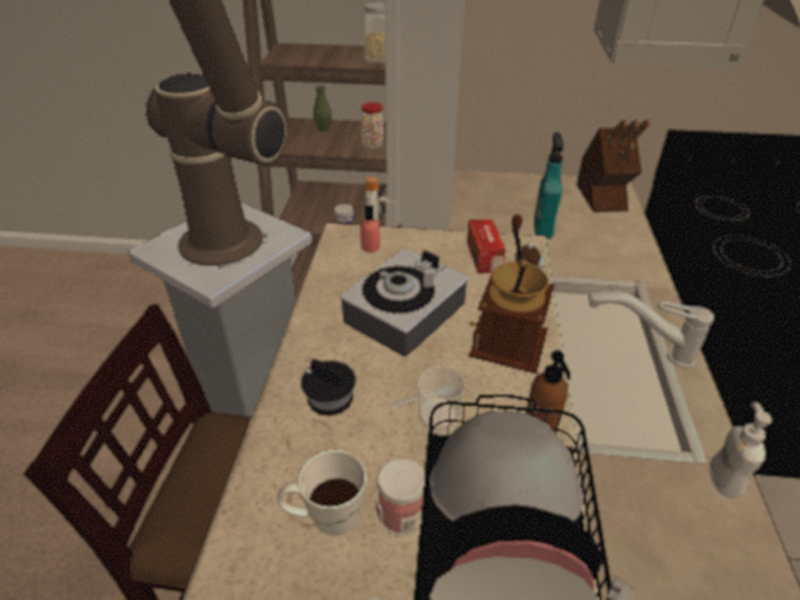

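View pics/side0.png

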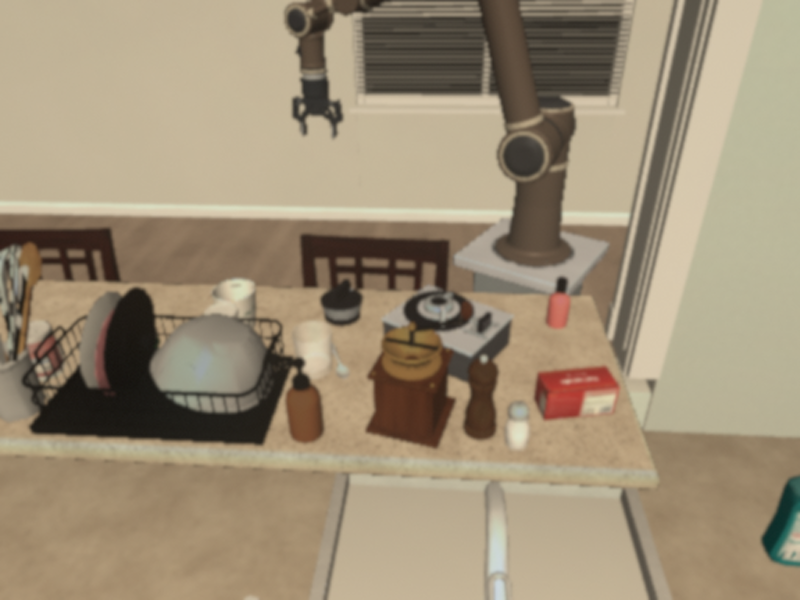

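Scene (800x600): grinder dial centre about (399,286), black lock grip (431,260), hopper (329,385). Side: dial centre (440,307), lock grip (484,322), hopper (342,305), with the tea box, pepper mill and a wooden mill nearby. Next is a tiled enlargement of both views.

```bash
cat > h.py <<'E'
import cv2,numpy as np,pickle
from scipy.spatial.transform import Rotation as Ro
def P(s): return s["mtx"]@np.c_[s["R"],s["t"]]
def tri(sa,pa,sb,pb):
    X=cv2.triangulatePoints(P(sa),P(sb),np.array(pa,float).reshape(2,1),np.array(pb,float).reshape(2,1))[:,0]
    return X[:3]/X[3]
def onplane(s,p,z):
    d=s["R"].T@np.linalg.inv(s["mtx"])@np.r_[p,1.]; c=-s["R"].T@s["t"]
    return c+d*(z-c[2])/d[2]
def proj(s,X):
    q=s["mtx"]@(s["R"]@np.asarray(X,float)+s["t"]); return q[:2]/q[2]
def down(yaw): # tool z down, tool x axis at yaw in the world
    return (Ro.from_euler('z',yaw)*Ro.from_quat([1,0,0,0])).as_quat()
def wristcam(ctrl):
    p=np.array(ctrl.current_tcp_pos());q=ctrl.current_ee_rot();s=ctrl.snapshot("wrist")
    T=np.eye(4);T[:3,:3]=Ro.from_quat(q).as_matrix();T[:3,3]=p
    W=np.linalg.inv(T@s["tool_from_camera"]);return dict(frame=s["frame"],mtx=s["mtx"],R=W[:3,:3],t=W[:3,3])
E
python3 - <<'E'
from h import *
from plant import ctrl
d=pickle.load(open("s0.pkl","rb"));A,B=d["scene"],d["side"];k=1/1.5625
for n,a,b in [("dial",(399,286),(440,307)),("lock",(431,260),(484,322)),("hop",(329,372),(342,300)),("tea",(487,232),(577,380)),("pepper",(526,255),(481,365))]:
    print(n,tri(A,np.array(a)*k,B,np.array(b)*k).round(3))
w=wristcam(ctrl); s=ctrl.snapshot("wrist"); print(s["tool_from_camera"].round(3).tolist(),s["mtx"][0,0],ctrl.current_ee_rot())
def crop(s,c,w,h): 
    x,y=int(c[0]-w/2),int(c[1]-h/2); print(x,y); return cv2.resize(s["frame"][y:y+h,x:x+w,::-1],None,fx=5,fy=5,interpolation=cv2.INTER_CUBIC)
top=np.hstack([crop(A,(260,190),80,60),crop(B,(286,210),80,60)])
bot=np.hstack([crop(A,(211,245),80,60),crop(B,(219,195),80,60)])
cv2.imwrite("pics/c1.png",np.vstack([top,bot]))
E
```

```text
dial [0.519 0.022 0.093]
lock [0.526 0.125 0.098]
hop [ 0.542 -0.209  0.051]
tea [0.549 0.325 0.066]
pepper [0.694 0.205 0.136]
[[0.001, -0.949, -0.315, 0.079], [1.0, 0.001, 0.001, -0.001], [-0.001, -0.315, 0.949, -0.143], [0.0, 0.0, 0.0, 1.0]] 315.6885543279236 [ 9.93575194e-01  1.13171369e-01 -3.02710914e-05 -7.57781615e-04]
220 160
246 180
171 215
179 165
```

View pics/c1.png

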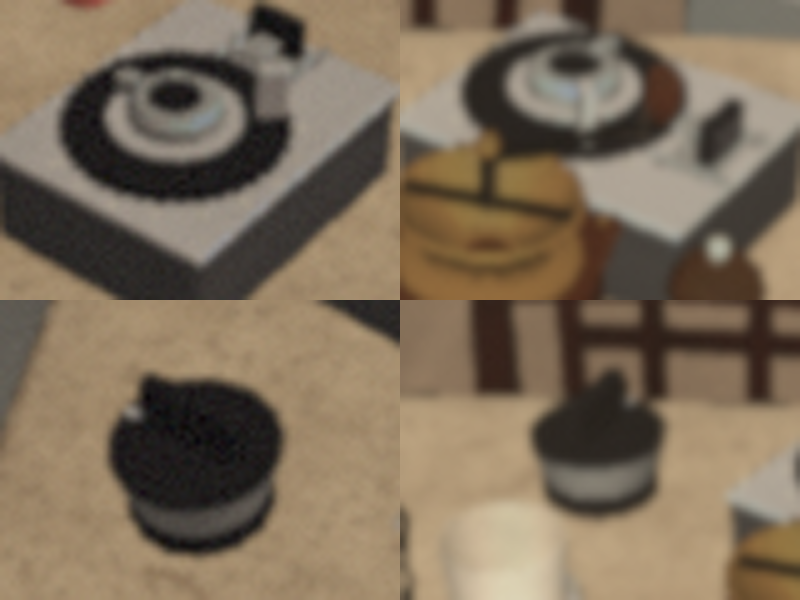

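The crop shows the grinder with its collar, the key toward the robot at (128,75), the fin at (270,65) in scene and (588,82) in side. The lid mark on the hopper is at (132,412) in scene, so its notch points toward the robot. Two wrist views come next.

Run:
```python
from h import *
from plant import ctrl
d=pickle.load(open("s0.pkl","rb"));A,B=d["scene"],d["side"]
print("fin",tri(A,(274,173),B,(283.6,196.4)).round(3),"mark",tri(A,(171+132/5,215+112/5),B,(179+230/5,165+100/5)).round(3))
W=[]
for y in (-0.14,0.02):
    ctrl.move_ptp([0.54,y,0.28],down(0)); ctrl.hold(0.2); W.append(wristcam(ctrl))
pickle.dump(W,open("w.pkl","wb")); print(ctrl.current_clock(),ctrl.current_joints())
for i,w in enumerate(W): cv2.imwrite(f"pics/w{i}.png",cv2.resize(w["frame"][:,:,::-1],(800,600),interpolation=cv2.INTER_CUBIC))
```

```text
fin [0.564 0.056 0.129] mark [ 0.5   -0.221  0.048]
3.5917 [-4.62040732e-02  1.01810658e-01  1.78118034e+00 -3.86526662e-04
  1.25857970e+00  1.52698440e+00]
```

View pics/w0.png

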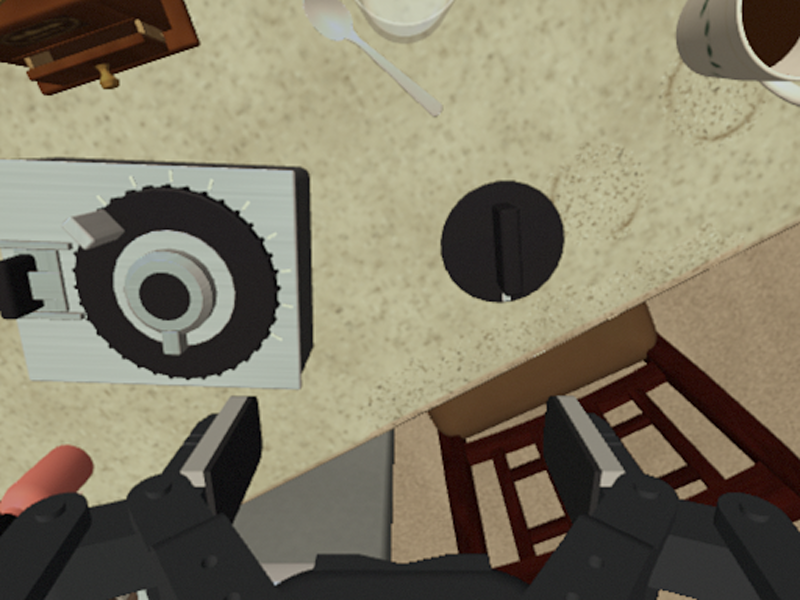

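View pics/w1.png

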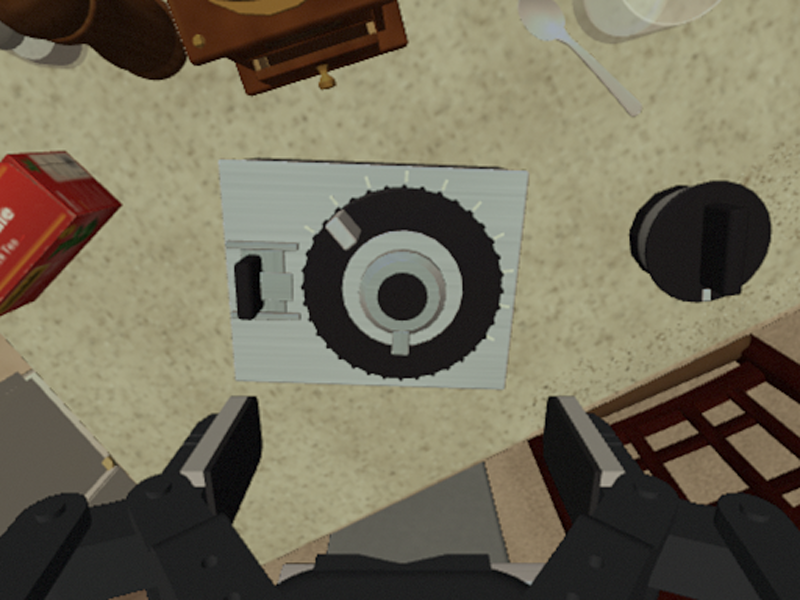

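w0 shows the dial disc centre about (177,282), key tip (174,354), fin top (91,229), lid disc centre (502,241) and lid mark (507,297). w1 shows the same points at (403,283), (400,354), (343,230), (708,241) and (707,294), with the lock grip top at (241,288).

Run:
```python
from h import *
W=pickle.load(open("w.pkl","rb"));k=1/1.5625
pts=dict(dial=((177.5,282),(403,282.5)),hole=((165,295),(402,296)),keytip=((174,354),(400,354)),fin=((91,229),(343,230)),lock=((14,287),(241,288)),
 farR=((295,168),(527,170)),nearR=((300,388),(504,388)),nearL=((30,380),(237,380)),lid=((502.5,241.5),(708,241)),mark=((507,297),(707,294)))
for n,(a,b) in pts.items(): print(n,tri(W[0],np.array(a)*k,W[1],np.array(b)*k).round(4))
w=W[1];z={}
for n,p,h in [("farR",(527,170),.08),("nearR",(504,388),.08),("nearL",(237,380),.08),("farL",(219,159),.08),("dial",(403,282.5),.092),("keytip",(400,354),.108),("fin",(343,230),.128),("lid",(708,241),.048),("mark",(707,294),.048)]:
    z[n]=onplane(w,np.array(p)*k,h)[:2];print(n,z[n].round(4))
print(*[onplane(W[0],np.array(p)*k,h)[:2].round(4) for p,h in [((177.5,282),.092),((502.5,241.5),.048),((507,297),.048)]])
a=lambda v:np.degrees(np.arctan2(v[1],v[0])).round(2)
print("yaw",a(z["farR"]-z["nearR"]),a(z["farL"]-z["nearL"]),a(z["nearL"]-z["nearR"])-90,a(z["farL"]-z["farR"])-90,"key",a(z["dial"]-z["keytip"]),"fin",a(z["fin"]-z["dial"]),"hop",a(z["lid"]-z["mark"]))
print(np.mean([z[n] for n in("farR","nearR","nearL","farL")],0))
```

```text
dial [0.5225 0.0181 0.0882]
hole [0.5188 0.0188 0.1072]
keytip [0.4748 0.0203 0.1047]
fin [0.5643 0.056  0.1129]
lock [0.5197 0.1317 0.0913]
farR [ 0.5989 -0.0669  0.0736]
nearR [ 0.434  -0.0607  0.0789]
nearL [0.4425 0.1458 0.0816]
lid [ 0.5432 -0.2178  0.0464]
mark [ 0.5002 -0.2235  0.0496]
farR [ 0.5988 -0.0654]
nearR [ 0.4348 -0.0604]
nearL [0.442  0.1463]
farL [0.6061 0.1409]
dial [0.5237 0.0181]
keytip [0.4765 0.0203]
fin [0.5669 0.0542]
lid [ 0.5438 -0.2167]
mark [ 0.501  -0.2242]
[0.5236 0.0163] [ 0.5433 -0.2174] [ 0.4984 -0.2239]
yaw -1.73 -1.9 -2.010000000000005 -2.0400000000000063 key -2.62 fin 39.85 hop 9.96
[0.52041782 0.04035633]
```

```bash
cat >> h.py <<'E'
C=np.array([0.5197,0.0185]);GY=np.radians(-1.95)
def fin(deg,z,r=0.059): # deg: dial angle
    a=np.radians(deg-120)+GY
    return [C[0]+r*np.cos(a),C[1]+r*np.sin(a),z],down(a+np.pi)
def tang(ctrl,deg):
    a=np.radians(deg-120)+GY;f=np.array(ctrl.current_force());return f[:2]@[-np.sin(a),np.cos(a)],f[:2]@[np.cos(a),np.sin(a)],f[2]
def dialdeg(ctrl):
    v=np.array(ctrl.current_tcp_pos())[:2]-C
    return np.degrees(np.arctan2(v[1],v[0])-GY)+120
E
python3 - <<'E'
from h import *
from plant import ctrl
for a in range(160,-5,-20):
    p,q=fin(a,.1); j=ctrl.inverse_kinematics(p,q); print(a,None if j is None else np.round(j,2))
ctrl.set_gripper(0.035,25)
ctrl.move_ptp(*fin(160,0.20))
ctrl.hold(0.1)
print(ctrl.current_joints(),ctrl.current_force())
p,q=fin(160,0.10); print(ctrl.move_l(p,0.08,until_force=6))
print(ctrl.current_tcp_pos(),tang(ctrl,160))
w=wristcam(ctrl);cv2.imwrite("pics/g1.png",w["frame"][:,:,::-1])
ctrl.set_gripper(0.0,25); print(ctrl.current_opening(),ctrl.current_finger_force(),tang(ctrl,160),ctrl.current_clock())
E
```

```text
160 [ 0.02  0.36  1.86 -0.    0.92 -2.21]
140 [-0.01  0.37  1.84 -0.    0.93 -1.9 ]
120 [-0.05  0.38  1.84 -0.    0.93 -1.58]
100 [-0.08  0.37  1.85 -0.    0.92 -1.27]
80 [-0.11  0.35  1.87 -0.    0.92 -0.95]
60 [-0.14  0.33  1.91 -0.    0.91 -0.63]
40 [-0.16  0.29  1.95 -0.    0.89 -0.3 ]
20 [-0.16  0.26  2.   -0.    0.88  0.05]
0 [-0.15  0.23  2.04 -0.    0.87  0.4 ]
[ 2.00439525e-02  2.33033330e-01  1.79640367e+00  4.66018029e-06
  1.11205164e+00 -2.21476230e+00] [0.55347175 0.36900966 0.41305158]
False
[0.56680349 0.05489502 0.10071567] (np.float64(0.35140852253479493), np.float64(0.7939818489458345), np.float64(-0.129465803977402))
0.009588292929774174 28.789237439632416 (np.float64(-1.7989033388675755), np.float64(-0.1500496623970057), np.float64(0.956202969219394)) 9.1417
```

View pics/g1.png

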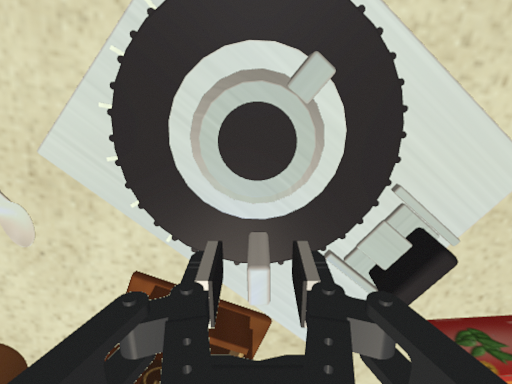

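The fin (259,265) stands centred between the pads and is now gripped at 9.6 mm. Now I turn it to the stop.

Run:
```python
from h import *
from plant import ctrl
for a in list(range(150,5,-10))+list(range(6,-13,-2)):
    p,q=fin(a,0.10); ctrl.move_l(p,0.05 if a>8 else 0.02,frame=q); ctrl.hold(0.05)
    t=tang(ctrl,a)
    print(a,round(dialdeg(ctrl),1),np.round(t,1),round(ctrl.current_opening(),4))
    if a<8 and t[0]>12: break
print(ctrl.current_clock())
```

```text
150 149.8 [0.6 0.3 4.8] 0.0097
140 139.8 [-2.1 -0.7  4.1] 0.0094
130 130.1 [-1.4  0.9  5.9] 0.0092
120 120.0 [-0.6  0.4  4.7] 0.0095
110 110.3 [-0.1  0.8  3.9] 0.0095
100 100.1 [-1.3  1.9  5.1] 0.0098
90 90.4 [-0.3  1.2  6.7] 0.0093
80 80.3 [-0.4  2.5  7.2] 0.0097
70 70.6 [1.2 1.7 4.8] 0.0097
60 60.4 [-0.1  1.9  7.5] 0.0093
50 50.7 [1.7 1.2 5. ] 0.0097
40 40.5 [0.5 2.  6.2] 0.0096
30 30.7 [1.1 1.6 4.7] 0.0095
20 20.5 [1.4 1.4 6. ] 0.0096
10 10.6 [-0.   2.5  6.8] 0.0095
6 6.6 [1.6 0.  4.9] 0.0099
4 4.4 [0.9 1.4 6.6] 0.0093
2 2.4 [1.6 1.1 7.1] 0.0091
0 0.5 [0.3 2.4 6.7] 0.0094
-2 0.2 [ 6.  -0.4  2.1] 0.0094
-4 0.2 [11.   1.3 -1.3] 0.0092
-6 0.1 [15.1  0.2 -5.3] 0.0095
17.475
```

The stop was met at 0.1° with 15 N. Next, back four clicks to 80°, then release.

Run:
```python
from h import *
from plant import ctrl
for a in range(0,81,10):
    p,q=fin(a,0.10); ctrl.move_l(p,0.05,frame=q)
ctrl.hold(0.2)
print(round(dialdeg(ctrl),2),np.round(tang(ctrl,80),1),ctrl.current_opening())
ctrl.set_gripper(0.035); ctrl.hold(0.3)
p,q=fin(80,0.10); 
print(np.round(tang(ctrl,80),1))
ctrl.move_l(fin(80,0.20)[0],0.15)
ctrl.set_gripper(0.0)
# lock: view from above at a spot where it and the fin are visible
ctrl.move_ptp([0.55,0.10,0.25],down(0)); ctrl.hold(0.15); w=wristcam(ctrl); pickle.dump(w,open("w2.pkl","wb"))
cv2.imwrite("pics/w2.png",cv2.resize(w["frame"][:,:,::-1],(800,600),interpolation=cv2.INTER_CUBIC)); print(ctrl.current_clock())
```

```text
80.1 [-0.5  1.1  5.3] 0.009640932092818773
[ 0.6 -0.   0.1]
25.175
```

View pics/w2.png

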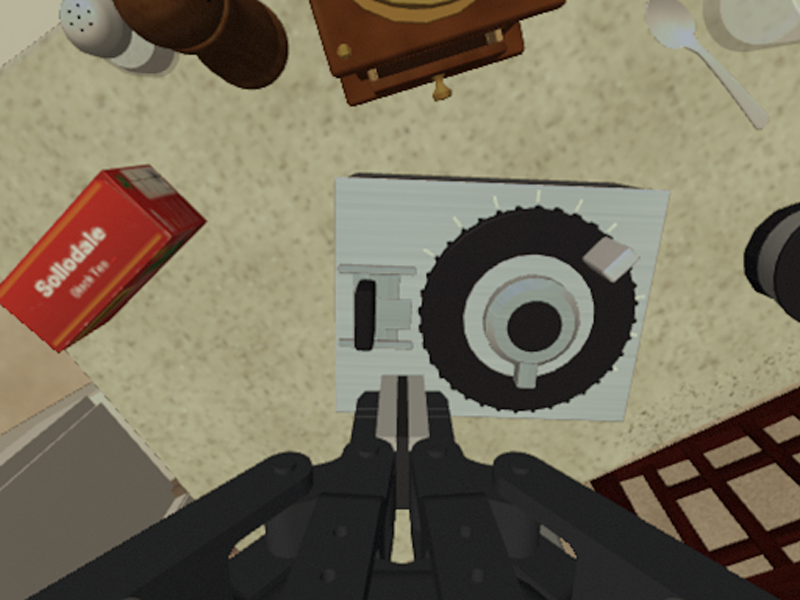

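The fin at (610,258) now sits on the fourth tick and the lock grip at (363,313) is open. Next, push the lock home.

```bash
cat >> h.py <<'E'
def G(x,y,z):
    c,s=np.cos(GY),np.sin(GY); return [C[0]+c*x-s*y,C[1]+s*x+c*y,z]
def gy(ctrl):
    v=np.array(ctrl.current_tcp_pos())[:2]-C; return (-np.sin(GY)*-v[0]*-1+np.cos(GY)*v[1])
E
python3 - <<'E'
from h import *
from plant import ctrl
q=down(GY)
ctrl.move_ptp(G(0,.148,.15),q)
print(ctrl.move_l(G(0,.148,.090),0.1,until_force=6))
ctrl.hold(.1)
yy=lambda: round(float((np.array(ctrl.current_tcp_pos())[:2]-C)@[-np.sin(GY),np.cos(GY)]),4)
for y in np.arange(.142,.088,-.004):
    r=ctrl.move_l(G(0,y,.090),0.03,until_force=14); f=np.array(ctrl.current_force()); print(round(y,3),yy(),f.round(1),r)
    if r or f[1]>12: break
ctrl.hold(.2); print(yy(),np.round(ctrl.current_force(),1),ctrl.current_clock())
E
```

```text
False
0.142 0.1418 [0.8 0.4 0.1] False
0.138 0.1378 [-0.1 -0.4 -1. ] False
0.134 0.1338 [-0.   0.3 -0. ] False
0.13 0.1298 [-0.5  0.2 -0.7] False
0.126 0.1258 [ 0.4 -0.3 -0.7] False
0.122 0.1218 [ 0.2 -0.3  0.6] False
0.118 0.1177 [ 0.3 -0.1 -1.3] False
0.114 0.1137 [ 0.4 -0.3 -0.4] False
0.11 0.1097 [ 0.3  0.6 -0. ] False
0.106 0.1057 [ 0.1 -0.2  0.5] False
0.102 0.1057 [-0.2  2.9  1.8] True
0.1056 [0.8 3.  2.1] 29.8917
```

Run:
```python
from h import *
from plant import ctrl
yy=lambda: round(float((np.array(ctrl.current_tcp_pos())[:2]-C)@[-np.sin(GY),np.cos(GY)]),4)
ctrl.move_l(G(0,.101,.090),0.03); ctrl.hold(.2); print(yy(),np.round(ctrl.current_force(),1))
ctrl.move_l(G(0,.125,.090),0.1); ctrl.move_l(G(0,.13,.20),0.2)
ctrl.set_gripper(0.06,40)
ctrl.move_ptp([0.55,-0.12,0.27],down(0.15)); ctrl.hold(0.2); w=wristcam(ctrl); pickle.dump(w,open("w3.pkl","wb"))
cv2.imwrite("pics/w3.png",cv2.resize(w["frame"][:,:,::-1],(800,600),interpolation=cv2.INTER_CUBIC)); print(ctrl.current_clock())
```

```text
0.1052 [ 0.6 14.8 -0.6]
33.4
```

View pics/w3.png

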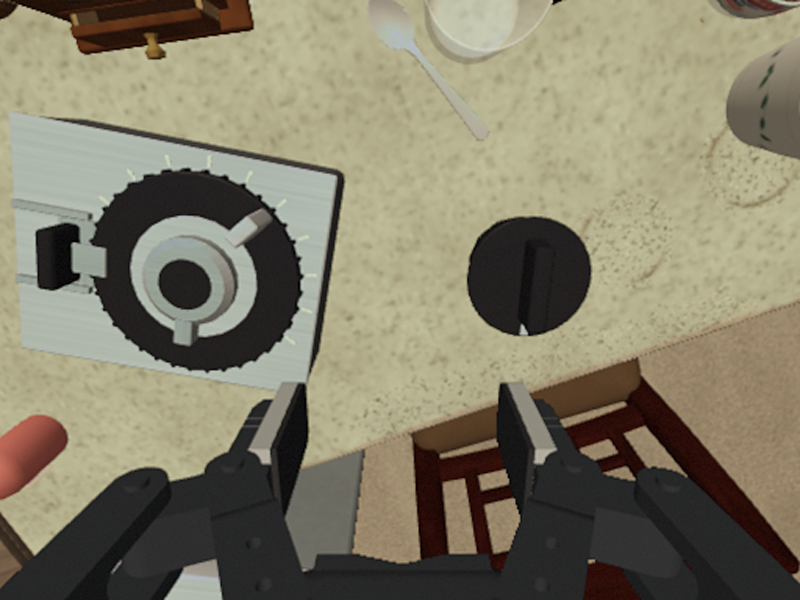

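w3: the lock grip is home, with its bolt against the dial edge at (95,260), and the fin still stands at the fourth click. The lid centre is about (529,276) and the mark is at (524,330). I grasp the hopper next.

Run:
```python
from h import *
from plant import ctrl
w=pickle.load(open("w3.pkl","rb"));k=1/1.5625
# lid outline by image code, on the lid plane
g=cv2.cvtColor(w["frame"],cv2.COLOR_RGB2GRAY); m=(g<60).astype(np.uint8)
n,L,st,ce=cv2.connectedComponentsWithStats(m); l=L[int(276*k),int(515*k)]; print("blob",st[l],ce[l]/k)
c=cv2.findContours((L==l).astype(np.uint8),cv2.RETR_EXTERNAL,cv2.CHAIN_APPROX_NONE)[0][0][:,0]
pl=np.array([onplane(w,p,.048)[:2] for p in c]); (x,y),r=cv2.minEnclosingCircle((pl*1000).astype(np.float32)); print("circle",x,y,r)
a=onplane(w,np.array((529,276))*k,.048);b=onplane(w,np.array((524,331))*k,.048);print(a,b,np.degrees(np.arctan2(*(a-b)[[1,0]])))
for W in pickle.load(open("w.pkl","rb"))[:1]:
  m=(cv2.cvtColor(W["frame"],cv2.COLOR_RGB2GRAY)<60).astype(np.uint8);n,L,st,ce=cv2.connectedComponentsWithStats(m);l=L[int(240*k),int(480*k)];print(st[l])
  c=cv2.findContours((L==l).astype(np.uint8),cv2.RETR_EXTERNAL,cv2.CHAIN_APPROX_NONE)[0][0][:,0]
  print(cv2.minEnclosingCircle((np.array([onplane(W,p,.048)[:2] for p in c])*1000).astype(np.float32)))
```

```text
blob [ 299  139   79   76 4739] [527.6142778  274.52158947]
circle 542.3378295898438 -214.8406524658203 48.95814514160156
[ 0.54358184 -0.21685888  0.048     ] [ 0.49884172 -0.22347183  0.048     ] 8.407894638543643
[ 282  116   79   77 4686]
((541.7406005859375, -216.76974487304688), 47.17861557006836)
```

Run:
```python
from h import *
from plant import ctrl
H=[0.5428,-0.2165];q=down(np.radians(8.6))
ctrl.move_ptp(H+[0.13],q); ctrl.hold(.1)
f0=np.array(ctrl.current_force())
print(ctrl.move_l(H+[0.056],0.08,until_force=6),ctrl.current_tcp_pos())
ctrl.set_gripper(0.0,40); print(ctrl.current_opening(),ctrl.current_finger_force(),np.round(ctrl.current_force(),1))
p0=np.array(ctrl.current_tcp_pos());print(p0)
ctrl.move_l(H+[0.11],0.1); ctrl.hold(.2); print(ctrl.current_opening(),np.round(np.array(ctrl.current_force())-f0,1),np.round(ctrl.current_ft_torque(),2))
ctrl.move_l(H+[0.215],0.15)
ctrl.move_l(G(0,0,.215),0.15,frame=down(GY)); ctrl.hold(.3)
ctrl.move_l(G(0,0,.185),0.1); ctrl.hold(.2)
w=wristcam(ctrl);pickle.dump(w,open("w4.pkl","wb")); A=ctrl.snapshot("scene");B=ctrl.snapshot("side")
f=lambda im,x,y,W,Hh,s:cv2.resize(im[y:y+Hh,x:x+W,::-1],(W*s,Hh*s),interpolation=cv2.INTER_CUBIC)
top=np.hstack([f(A["frame"],205,125,100,75,4),f(B["frame"],236,130,100,75,4)])
cv2.imwrite("pics/p1.png",np.vstack([top,cv2.resize(w["frame"][:300,56:456,::-1],(800,600))[:300]]))
print(ctrl.current_tcp_pos(),ctrl.current_opening(),ctrl.current_clock())
```

```text
False [ 0.54338439 -0.21681279  0.05656703]
0.01342051747090946 43.37089419364929 [ 0.4 -0.5  1. ]
[ 0.54324434 -0.21686199  0.05643416]
0.013198073267932266 [-0.5 -0.8 -4.2] [ 0.01 -0.06  0.  ]
[0.52012282 0.01848739 0.18559013] 0.013389588778189096 40.3333
```

View pics/p1.png

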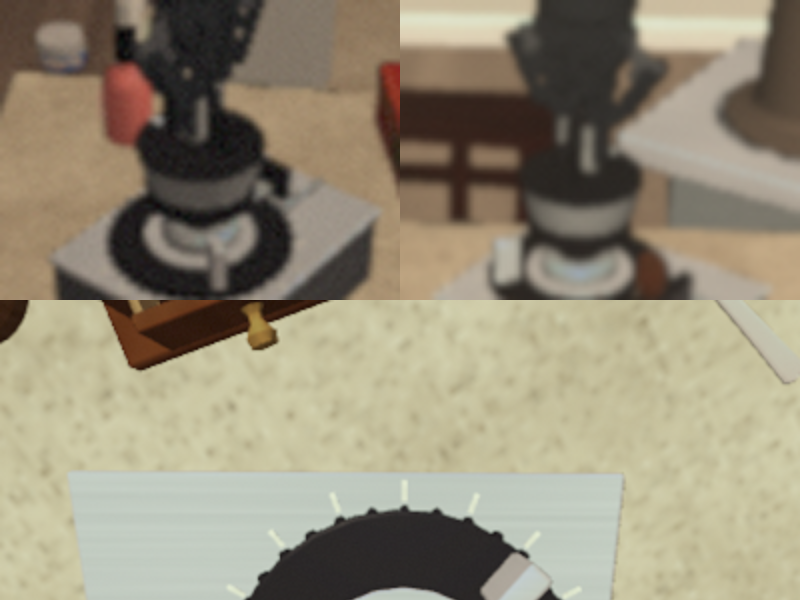

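The hopper hangs upright over the collar in both views, with the fin clear of it at (515,575) in the wrist view. I lower it with force watch; it should be fully down at TCP z ≈ 0.150.

Run:
```python
from h import *
from plant import ctrl
f0=np.array(ctrl.current_force())
for z in (.170,.166,.163,.160,.157,.154,.152,.151,.150,.149):
    r=ctrl.move_l(G(0,0,z),0.03,until_force=8); f=np.array(ctrl.current_force())-f0
    print(z,np.round(ctrl.current_tcp_pos(),4),f.round(1),np.round(ctrl.current_ft_torque(),2),r)
    if r or f[2]>5: break
print(ctrl.current_clock())
```

```text
0.17 [0.5197 0.0185 0.1698] [ 1.4 -0.2  0.5] [-0.01  0.06 -0.01] False
0.166 [0.5195 0.0185 0.1658] [ 0.9  0.1 -0.2] [ 0.01 -0.   -0.01] False
0.163 [0.5194 0.0185 0.1627] [ 0.4 -0.5 -0.1] [-0.03  0.01 -0.01] False
0.16 [0.5194 0.0185 0.1597] [ 1.3 -0.2  0.6] [ 0.05 -0.03 -0.04] False
0.157 [0.5194 0.0185 0.1567] [1.1 0.3 0.3] [ 0.02 -0.01 -0.02] False
0.154 [0.5194 0.0185 0.1537] [ 1.1 -0.   0.5] [ 0.   -0.05 -0.04] False
0.152 [0.5196 0.0185 0.1519] [ 1.2 -0.6 -0.3] [ 0.   -0.03 -0.02] False
0.151 [0.5196 0.0185 0.1509] [ 1.8 -0.3  0.1] [ 0.04 -0.   -0.04] False
0.15 [0.52   0.0184 0.1504] [1.8 0.3 2.5] [0.01 0.08 0.04] False
0.149 [0.52   0.0184 0.1503] [-1.3 -0.9 10.2] [0.01 0.49 0.04] False
43.2667
```

Contact came at z = 0.1503, so the hopper is fully down. Release, retreat and verify.

Run:
```python
from h import *
from plant import ctrl
ctrl.move_l(G(0,0,.1503),0.03); ctrl.set_gripper(0.045); ctrl.hold(.2)
ctrl.move_l(G(0,0,.24),0.12); ctrl.move_ptp([0.5,-0.12,0.32],down(0)); ctrl.hold(.3)
w=wristcam(ctrl);A=ctrl.snapshot("scene");B=ctrl.snapshot("side")
f=lambda im,x,y,W,Hh,s:cv2.resize(im[y:y+Hh,x:x+W,::-1],(W*s,Hh*s),interpolation=cv2.INTER_CUBIC)
top=np.hstack([f(A["frame"],205,135,100,75,4),f(B["frame"],236,150,100,75,4)])
cv2.imwrite("pics/p2.png",np.vstack([top,f(w["frame"],0,60,400,150,2)]))
print(ctrl.current_clock())
```

```text
46.1583
```

View pics/p2.png

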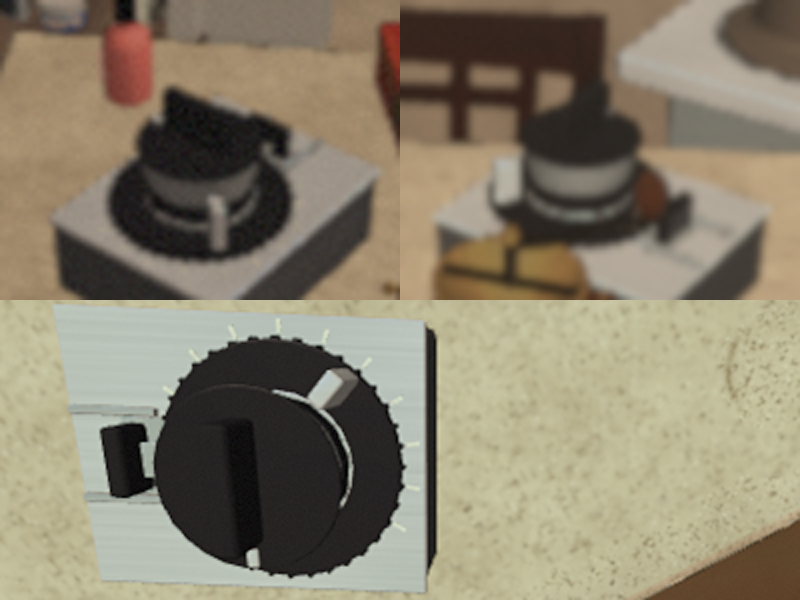

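The hopper stands upright and seated with its mark toward the key at (253,557), the lock is home at (125,460), and the fin is on the fourth click at (333,385). I am handing it in.

```bash
python3 -c "
from plant import ctrl
print(ctrl.close_job())"
```

```text
the job is handed in; nothing more can be done
None
```

The job is handed in at about 46 s: the dial was turned to its stop and back four clicks, the lock pushed fully home, and the hopper set down upright on the collar with its notch over the key; I never moved the mug, tea box or pepper mill.

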